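# Park the wax cup carriage on the bent drip rail

## Robot

A 6-joint arm with a two-finger parallel gripper is mounted at the origin on the work surface. World frame = base frame: x ahead of the robot, y to its left, z up, the work surface at z = 0. Lengths are in m, angles in degrees, forces in N, time in s.
With the tool pointing down it reaches from about 0.35 to 0.875 m from the base axis. Payload 4.2 kg.
Tool frame: the origin (TCP) lies at the very end of the fingers, on their centre line; the grasp point (between the pads) lies 19 mm behind it (r.grip_point_offset is the distance from the TCP to the grasp point, in m); z points along the fingers, y is the line along which they close (so a half turn about z gives the same grasp; the last joint's range is limited). The gripper opens to 87 mm and grips with 3 to 60 N. Pads are 19 mm wide; open, the fingers measure 117 mm over their backs; the gripper's body (75 mm by 190 mm) begins 51 mm behind the grasp point.
Start: joints at [-60.241, 22.042, 0.453, 0, -68.411, -14.817], TCP at [0.161, -0.604, 0.202] pointing down, gripper open.
Joint ranges: [-179.83, 179.83], [-69.29, 118.12], [-61.27, 80.66], [-181.25, 117.63], [-171.15, -9.14], [-177.46, 177.46]. Speed limits (degrees/s): [159.86, 159.86, 180, 180, 180, 180].

## Interface

Orientations are given as a 3x3 rotation matrix whose columns are the frame's x, y, z axes.
In Python, from station import r, cams gives the robot as it stands. The module is installed in compiled form; this text tells all that it offers.
- The arm moves only by the shell command python3 -m handwheel 'ROWS'. ROWS is JSON, a list that holds one entry, the list of rows, each a list of 7 numbers: the turn, a rotation vector about the tool's x, y, z in units of 6 degrees (1.0 is 6 degrees), then the shift along the tool's x, y, z in m, then the finger opening in m, from 0 to 0.087. In form: [[[ax, ay, az, x, y, z, jaw], ...]]. A call has 1 to 12 rows; each row shifts and turns the commanded pose from where the row before left it, along the tool's axes as they then stand; what a row does not reach is not made up. A row lasts 1/10 s, in which the tool goes at most 50 mm and 8.59 degrees, less where a joint would pass 70% of its speed; a pose out of reach is approached as far as the arm can. A call with a gripper value outside its range is refused whole. The fingers move at their own pace and stop on an object; the grip force is fixed at half the most. Time passes only in rows, so rows that do not move let the fingers close. It gives the time, the measured TCP pose, the force, the opening and the grip force at its end, in the units of the state.
- r.sense(): the state, without advancing time (a new reading comes with each control period).
- cams.capture(name): name is "scene" or "top"; returns the picture (420x560x3 uint8, red, green, blue); there is no depth.
- cams.get_calibration(name): a dict with "camera_matrix" (3x3 intrinsics, pixels), "rvec" (rotation vector, rad) and "tvec" (3), from world to camera coordinates, as OpenCV has them. Camera axes: x right, y down, z forward; pixel columns grow to the right and rows downward; lengths in m; the calibration is good to about 2 mm. A picture is of the moment at which its call begins. get_calibration takes no time and is no camera call.
- r.finish_job(): hands the job in; it is judged then, once.
The state is a dict: "time_s": time; "joints": joint angles; "joint_velocities": joint speeds; "effort": joint torques, N m; "tcp_pos": TCP position; "ee_rot": TCP orientation; "wrist_force": force on the tool from outside, world axes, zero at the start; "moment": the same for the moment, N m; "gripper_width": opening from 0.0 (shut) to 1.0 (fully open); "gripper_force": force on a finger pad.
Only numpy, scipy, OpenCV 4.12 (cv2) and the standard library are available. Lean on these libraries where they do the work, as an engineer would, in place of code of your own. Each camera call takes 0.05 s, during which the arm holds its last target. There are 200 camera calls.

## Task

The red wax cup hangs from a brass collar with an orange grip tab, threaded on the bent steel drip rail. Slide it along the rail and round both bends until it meets the yellow stop sleeve, keep pushing so that the sleeve slides back fully home against the steel clamp behind it, and press it there with a steady push of about 12 N for half a second; then let go and leave the carriage hanging against the stop. Be gentle: never let the carriage press on the rail or the stop with more than 18 N, and do not disturb the other things on the table.

Things in the scene. Friction and masses are not known exactly. Their poses are not given: they have to be found in the camera images.
- rail_a: First part of the fixed drip rail: a level round steel rod, 10 mm thick, axis 220 mm above the table. Origin on the table in the middle of the first post (foot 80 mm across, 12 mm high; post 16 mm thick; nothing stands above the rod). z up. In plan the rod runs from (0, 0) straight along -y for 110 mm to bend1_in. Its place and yaw vary.
- bend1_in (a point): Point on the rod's axis where the first straight ends and the first bend starts; in rail_a's frame at (0, -110, 220) mm, axes as rail_a. The bend turns 60 degrees towards +x with 40 mm radius (centre at (40, -110) in rail_a's frame).
- bend1_out (a point): Point on the rod's axis where the first bend ends, at (20.0, -144.6, 220) mm in rail_a's frame (axes as rail_a). From here the rod runs straight for 60 mm in rail_a's direction (0.866, -0.5) to the joint with rail_b at (72.0, -174.6).
- rail_b: Second part of the fixed drip rail, same rod and height. Origin on the table straight below its joint with rail_a. z up. Its yaw relative to rail_a varies by up to 0.2 rad either way, so the rod may have a slight kink there. After its bend it runs straight along its -y to a second post (like the first) 180 mm beyond bend2_out.
- bend2_in (a point): Point on the rod's axis at the joint of rail_a and rail_b, straight above rail_b's origin at 220 mm; axes as rail_b. The second bend starts here in rail_b's direction (0.866, -0.5) and turns back 60 degrees with 40 mm radius (centre at (-20.0, -34.6) mm in rail_b's frame).
- bend2_out (a point): Point on the rod's axis where the second bend ends and the last straight begins, at (20.0, -34.6, 220) mm in rail_b's frame; axes as rail_b. From here the rod runs along -y to the stop.
- stop: Yellow stop sleeve around the rod on the last straight, 30 mm across and 14 mm long, with a black rubber face towards the carriage. It slides along the rod under about 4 N and stays where it is left, until it comes up hard against a steel clamp fixed on the rod, 5 to 42 mm behind it (the gap varies, is not reported, but shows). Origin on the rod's axis in the rubber face; y points back to the carriage, z up.
- stop_face (a point): The centre of the stop sleeve's rubber face, on the rod's axis; axes as stop. It starts 45 to 130 mm along the last straight from bend2_out.
- carriage: Loose carriage, 0.2 to 0.4 kg: a brass collar (25 mm across, 12 mm long, bore 13 mm: 1.5 mm play all round the rod), an orange grip tab above, a red wax cup (56 mm wide cone) below, underside 100 mm below the origin. Origin at the collar's centre; y along the rod (-y leads to the stop), z up. Drags 1 to 3 N, more if forced sideways. Hangs 1.5 mm below the rod's axis, 30 to 80 mm from the first post, and turns with the rod in the bends.
- nose (a point): Centre of the carriage collar's leading end, 6 mm from the collar's centre along -y of the carriage; this end meets the stop face. Axes as carriage.
- tab (a point): Point in the carriage's orange grip tab to grasp, 43 mm above the collar's centre. The tab is 14 mm thick along the rod (y), 24 mm wide across it (x), and reaches from 12 to 60 mm above the collar's centre. Axes as carriage. Fingers must stay over 17 mm above the collar's centre to clear the stop.
- cup_a: Spare red wax cup (cone 56 mm wide, 64 mm high) standing in the drip tray below the rail; a bystander, leave it alone. Origin at its underside.
- cup_b: Spare red wax cup (same) standing beside the rail; a bystander, leave it alone. Origin at its underside.
- cup_c: Spare red wax cup (same) standing on the table; a bystander, leave it alone. Origin at its underside.
- jar: Amber jar with white cap, 60 mm wide, 90 mm high; a bystander, leave it alone. Origin at its underside.
- plaster: Lump of white plaster mould, 110 x 80 x 66 mm; a bystander, leave it alone. Origin at its underside.
- brush: Brush with wooden handle lying on the table, 200 mm long; a bystander, leave it alone. Origin at its underside (brush: middle).

How it is judged:
By the outcome, as a careful person would: the job done as asked, in the order asked, and still so for the second after the job is handed in, with the robot touching nothing.
It also fails if it takes over 67 s, if anything falls off the work surface, if the arm or the gripper's body presses on something with over 40 N, if the wrist force passes 120 N, or if a joint passes its speed limit or range.

## Working session

There is one attempt and no reset: what is moved stays moved. The work goes in short steps, Python scripts to look and compute and a shell command to move; the robot and the scene stay as the last step left them, time stands still between calls to the robot, and variables do not carry over. Pictures are saved under pics/ and viewed, at most 10 in all, crops included, and the job is handed in when it is done.

```bash
mkdir -p pics
python3 - <<'E'
from station import r,cams
import cv2,json
for n in("scene","top"):
    im=cams.capture(n); cv2.imwrite(f"pics/{n}0.png",im[:,:,::-1]); print(n,cams.get_calibration(n))
s=r.sense(); print(s)
E
```

```text
scene {'camera_matrix': array([[392.74620796,   0.        , 280.06345685],
       [  0.        , 392.74620796, 207.03453703],
       [  0.        ,   0.        ,   1.        ]]), 'rvec': array([ 2.12204277,  1.2408517 , -0.46467132]), 'tvec': array([-0.2637461 , -0.24138064,  1.38905366])}
top {'camera_matrix': array([[402.70583846,   0.        , 284.07781631],
       [  0.        , 402.70583846, 201.9180424 ],
       [  0.        ,   0.        ,   1.        ]]), 'rvec': array([ 2.16912828, -2.16333491,  0.09173377]), 'tvec': array([-0.02175119,  0.56706236,  1.29002712])}
{'time_s': 0.1, 'joints': array([-6.02386691e+01,  2.20872462e+01,  3.89419761e-01, -2.45901779e-02,
       -6.84101990e+01, -1.48175504e+01]), 'joint_velocities': array([-0.03044391, -0.09115478,  0.13730239,  0.09195921,  0.12123549,
       -0.09810688]), 'effort': array([-4.07638636e-04, -3.91688669e+01,  1.87935019e+01,  4.23190668e+00,
        1.34429347e-02, -7.03454907e-05]), 'tcp_pos': array([ 0.16105287, -0.60331743,  0.20117389]), 'ee_rot': array([[-9.66220098e-01, -2.57717626e-01, -5.89441893e-04],
       [-2.57718282e-01,  9.66218361e-01,  1.83478191e-03],
       [ 9.66739400e-05,  1.92471311e-03, -9.99998143e-01]]), 'wrist_force': array([ 0.59581087, -0.22615032, -0.6254668 ]), 'moment': array([ 0.02505305, -0.0434311 ,  0.0106145 ]), 'gripper_force': 0.0, 'gripper_width': 1.002008065473466}
```

View pics/scene0.png

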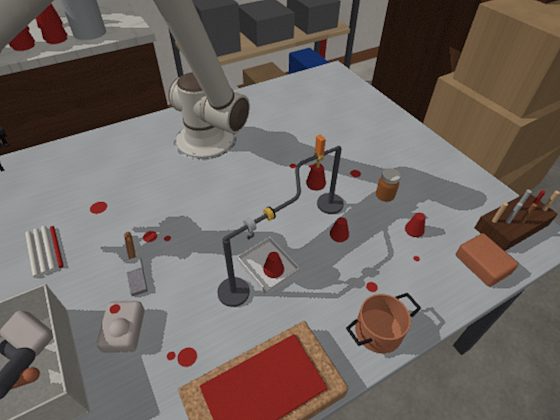

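View pics/top0.png

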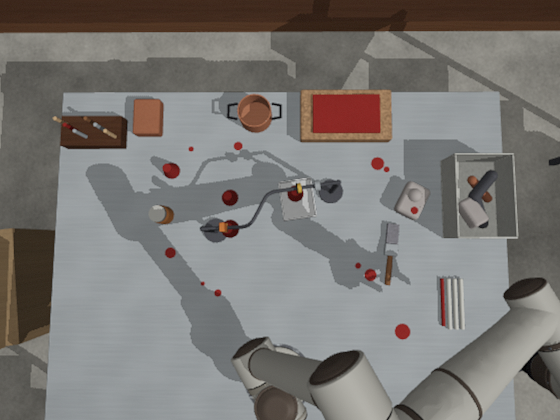

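The top view shows the rail running from the first post (~212,230) to the second (~330,190), with the orange tab at (224,227) and the yellow stop at (298,187). The scene view shows the tab at (320,145), the stop at (269,213) and the clamp at (250,226). I'll zoom in on both.

Run:
```python
import cv2
a=cv2.imread("pics/top0.png")[165:250,195:350]; cv2.imwrite("pics/tc.png",cv2.resize(a,None,fx=5,fy=5,interpolation=cv2.INTER_CUBIC))
a=cv2.imread("pics/scene0.png")[130:250,215:355]; cv2.imwrite("pics/sc.png",cv2.resize(a,None,fx=5,fy=5,interpolation=cv2.INTER_CUBIC))
```

```text
(no output)
```

View pics/tc.png

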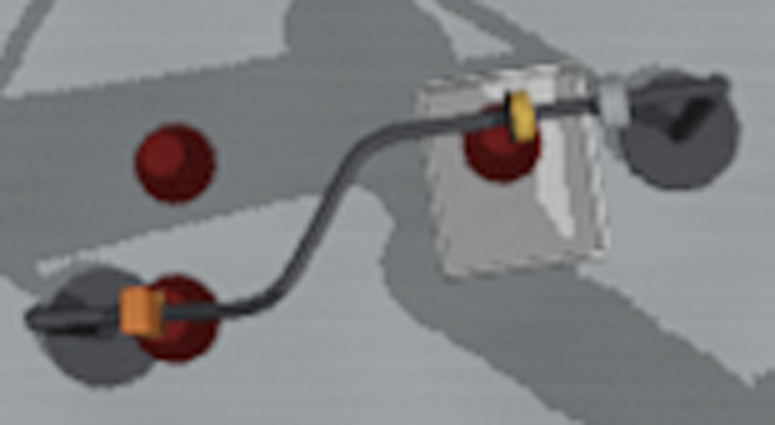

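View pics/sc.png

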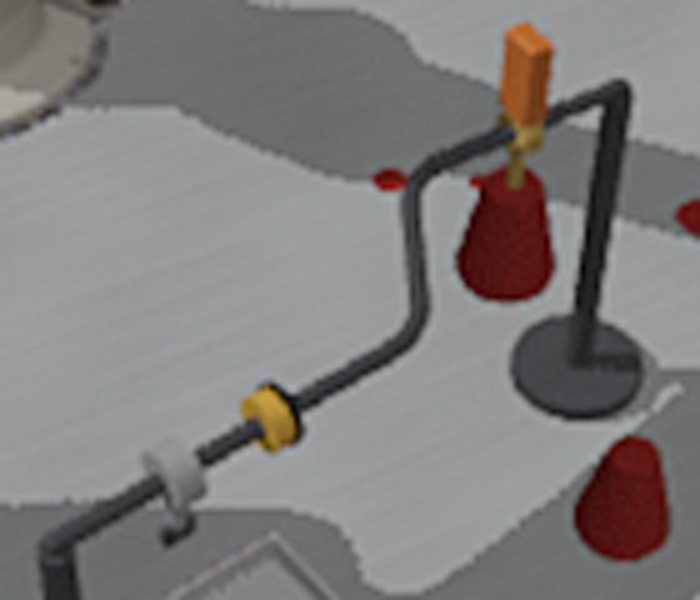

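```bash
cat > h.py <<'E'
import numpy as np,cv2
from scipy.optimize import least_squares
from station import r,cams
def rail(p):  # list of (s, xyz, heading) sampled each mm; p=x,y,yawA,yawB
    x,y,a,b=p; P=[];H=[]
    segs=[(a-np.pi/2,110,0),(a-np.pi/2,40*np.pi/3,1/40),(a-np.pi/6,60,0),(b-np.pi/6,40*np.pi/3,-1/40),(b-np.pi/2,180,0)]
    q=np.array([x,y])*1e3
    for h,L,k in segs:
        n=int(round(L)); d=L/n
        for i in range(n):
            hm=h+k*(i+.5)*d; P.append(q.copy());H.append(h+k*i*d); q=q+d*np.array([np.cos(hm),np.sin(hm)])
    P=np.array(P)/1e3
    return np.c_[P,np.full(len(P),.22)],np.array(H)
def proj(n,X):
    c=cams.get_calibration(n); return cv2.projectPoints(np.asarray(X,float).reshape(-1,3),c["rvec"],c["tvec"],c["camera_matrix"],None)[0][:,0]
def onplane(n,uv,z):
    c=cams.get_calibration(n);R=cv2.Rodrigues(c["rvec"])[0];o=-R.T@c["tvec"]
    d=R.T@np.linalg.inv(c["camera_matrix"])@np.array([*uv,1.]); return o+d*(z-o[2])/d[2]
T=lambda u:(np.array(u,float)+.5)/5-.5+[195,165]
S=lambda u:(np.array(u,float)+.5)/5-.5+[215,130]
E
cat > fit.py <<'E'
from h import *
t=T([(60,318),(180,313),(235,308),(270,298),(300,262),(330,205),(355,160),(385,135),(430,127),(480,118),(560,107),(690,89)])
s=S([(600,100),(570,112),(470,153),(430,175),(412,205),(415,260),(418,310),(400,342),(350,375),(310,397),(225,443),(120,502),(75,530)])
et,es=T((35,318)),S((620,90))
def res(p):
    C,_=rail(p[:4]); o=[]
    for n,u,e,off in(("top",t,et,p[4:6]),("scene",s,es,p[6:8])):
        q=proj(n,C)+off; D=q[None]-u[:,None]; i=(D**2).sum(2).argmin(1)
        for k,j in enumerate(i):
            a,b=q[max(j-1,0)],q[min(j+1,len(q)-1)]; w=(b-a)/np.linalg.norm(b-a); d=D[k,j]; o.append(d[0]*w[1]-d[1]*w[0])
        o+=list(.5*(q[0]-e))
    return np.r_[o,np.asarray(p[4:])/.7]
A=onplane("top",et,.22);B=onplane("top",T((690,89)),.22);h=np.arctan2(*(B-A)[1::-1])
best=min((least_squares(res,[A[0],A[1],h+d+np.pi/2,h+d+np.pi/2,0,0,0,0],loss="soft_l1") for d in(-.5,-.2,0,.2,.5)),key=lambda f:f.cost)
print(best.cost,best.x,np.round(best.fun,2)); np.save("p.npy",best.x)
C,H=rail(best.x[:4])
def near(n,uv,z):
    off=best.x[4:6] if n=="top" else best.x[6:8]
    X=C.copy();X[:,2]=z;q=proj(n,X)+off;i=((q-uv)**2).sum(1).argmin();return i,C[i,:2],np.round(q[i]-uv,1)
for nm,n,uv,z in[("tabtop","scene",S((530,35)),.2785),("tabtop","top",T((139,310)),.2785),("collar","scene",S((522,137)),.22),("face","scene",S((287,408)),.22),("face","top",T((509,116)),.22),("clamp","scene",S((192,463)),.22),("clamp","top",T((599,104)),.22)]: print(nm,n,near(n,uv,z))
print(np.degrees(H[[0,130,180,230,300]]),C[[0,110,152,212,254]])
E
python3 fit.py
```

```text
1.6593072038935381 [ 0.47561644  0.20545993  0.04005078  0.1409615  -0.05701381 -0.1161075
 -0.0257998   0.08259491] [ 0.66  0.56 -0.03  0.16  0.08 -0.02  0.06 -0.21 -0.1  -0.5  -0.48 -0.46
  0.15 -0.24 -0.44 -0.36 -0.27 -0.72 -0.35  0.01  0.28  0.49  0.02  0.12
  0.46  0.5   0.05  0.11 -0.11 -0.08 -0.17 -0.04  0.12]
tabtop scene (np.int64(64), array([0.47817901, 0.14151125]), array([0.2, 0.5]))
tabtop top (np.int64(67), array([0.47829913, 0.13851366]), array([ 0.1, -0.6]))
collar scene (np.int64(65), array([0.47821905, 0.14051206]), array([-0.5, -1.2]))
face scene (np.int64(310), array([ 0.58705034, -0.05309346]), array([0.4, 0.3]))
face top (np.int64(314), array([ 0.58761232, -0.05705379]), array([-0. ,  0.1]))
clamp scene (np.int64(362), array([ 0.59435609, -0.10457769]), array([0.1, 0.2]))
clamp top (np.int64(365), array([ 0.59477757, -0.10754794]), array([ 0., -0.]))
[-87.70525946 -59.13383089 -27.70525946 -47.63778682 -81.9235011 ] [[0.47561644 0.20545993 0.22      ]
 [0.48002085 0.09554814 0.22      ]
 [0.5013924  0.06173483 0.22      ]
 [0.55451345 0.03383943 0.22      ]
 [0.57918261 0.00235109 0.22      ]]
```

The fit is good, under 1 px. The carriage is at s≈65 mm, the stop face at about 312 and the clamp front at about 364, so at home the carriage should be at about 344. Next is a planner that prints rows.

```bash
cat > plan.py <<'E'
from h import *
from scipy.spatial.transform import Rotation as Ro
def tool(a): # tool y at world angle a, z down
    y=np.array([np.cos(a),np.sin(a),0]);z=np.array([0,0,-1.]);return np.c_[np.cross(y,z),y,z]
def rows(wps,jaw,p=None,Rm=None):
    s=r.sense(); p=s["tcp_pos"] if p is None else p; Rm=s["ee_rot"] if Rm is None else Rm; out=[]
    for q,a in wps:
        Rt=tool(a); w=Ro.from_matrix(Rm.T@Rt).as_rotvec(degrees=True)/6; d=Rm.T@(np.array(q)-p)
        v=np.round(np.r_[w,0,0,0],2); v[3:]=np.round(d,4); out.append([float(x) for x in v]+[jaw])
        Rm=Rm@Ro.from_rotvec(v[:3]*6,degrees=True).as_matrix(); p=p+ (wps_R:=Rm@Ro.from_rotvec(v[:3]*6,degrees=True).as_matrix().T)@v[3:]
    print(str(out).replace(" ",""),p)
def interp(A,B,n): return [(np.array(A[0])+(np.array(B[0])-A[0])*k/n, A[1]+(B[1]-A[1])*k/n) for k in range(1,n+1)]
E
python3 - <<'E'
from plan import *
s=r.sense();a0=np.arctan2(s["ee_rot"][1,1],s["ee_rot"][0,1])
A=(s["tcp_pos"],a0);B=([.24,-.5,.35],a0);C=([.40,-.2,.36],a0);D=([.4783,.1405,.32],np.radians(92.3))
w=interp(A,B,5)+interp(B,C,8)+interp(C,D,9)
rows(w,.087)
E
```

```text
[[0.02,-0.0,0.0,-0.0206,0.016,-0.0297,0.087],[-0.0,-0.0,0.0,-0.0206,0.0158,-0.0298,0.087],[-0.0,-0.0,0.0,-0.0205,0.0159,-0.0298,0.087],[-0.0,-0.0,0.0,-0.0206,0.0159,-0.0297,0.087],[-0.0,-0.0,0.0,-0.0206,0.0159,-0.0298,0.087],[-0.0,-0.0,0.0,-0.029,0.0311,-0.0013,0.087],[-0.0,-0.0,0.0,-0.029,0.0311,-0.0012,0.087],[-0.0,-0.0,0.0,-0.029,0.0311,-0.0013,0.087],[-0.0,-0.0,0.0,-0.0289,0.031,-0.0012,0.087],[-0.0,-0.0,0.0,-0.029,0.0311,-0.0013,0.087],[-0.0,-0.0,0.0,-0.029,0.0311,-0.0013,0.087],[-0.0,-0.0,0.0,-0.029,0.0311,-0.0012,0.087],[-0.0,-0.0,0.0,-0.029,0.031,-0.0013,0.087],[-0.0,-0.0,0.23,-0.0182,0.0344,0.0045,0.087],[-0.0,-0.0,0.24,-0.0173,0.0347,0.0044,0.087],[-0.0,-0.0,0.23,-0.0164,0.0352,0.0044,0.087],[-0.0,-0.0,0.24,-0.0156,0.0355,0.0045,0.087],[-0.0,-0.0,0.23,-0.0147,0.036,0.0044,0.087],[-0.0,-0.0,0.23,-0.0139,0.0362,0.0044,0.087],[-0.0,-0.0,0.24,-0.0129,0.0366,0.0045,0.087],[-0.0,-0.0,0.23,-0.012,0.0369,0.0044,0.087],[-0.0,-0.0,0.24,-0.0112,0.0372,0.0045,0.087]] [0.47834349 0.14047314 0.3199511 ]
```

```bash
python3 -m handwheel '[[[0,0,0,-0.0206,0.016,-0.03,0.087],[0,0,0,-0.0206,0.016,-0.03,0.087],[0,0,0,-0.0206,0.016,-0.03,0.087],[0,0,0,-0.0206,0.016,-0.03,0.087],[0,0,0,-0.0206,0.016,-0.03,0.087],[0,0,0,-0.029,0.031,-0.001,0.087],[0,0,0,-0.029,0.031,-0.001,0.087],[0,0,0,-0.029,0.031,-0.001,0.087],[0,0,0,-0.029,0.031,-0.001,0.087],[0,0,0,-0.029,0.031,-0.001,0.087],[0,0,0,-0.029,0.031,-0.001,0.087],[0,0,0,0,0,0,0.087]]]'
python3 - <<'E'
from plan import *
s=r.sense();a0=np.arctan2(s["ee_rot"][1,1],s["ee_rot"][0,1])
A=(s["tcp_pos"],a0);D=([.4783,.1405,.32],np.radians(92.3))
rows(interp(A,D,11),.087)
E
```

```text
time_s: 1.3
tcp_pos: [0.3617, -0.2721, 0.3582]
ee_rot: [[-0.965, -0.264, 0.001], [-0.264, 0.965, 0.001], [-0.001, 0.001, -1.0]]
wrist_force: [0.0, -0.7, -0.3]
gripper_width: 0.996
gripper_force: 0.0
[[0.01,0.01,0.2,-0.0201,0.0334,0.0035,0.087],[-0.0,0.0,0.19,-0.0194,0.0338,0.0035,0.087],[-0.0,0.0,0.2,-0.0188,0.0341,0.0034,0.087],[-0.0,0.0,0.2,-0.018,0.0346,0.0035,0.087],[-0.0,0.0,0.2,-0.0173,0.0349,0.0034,0.087],[-0.0,0.0,0.19,-0.0165,0.0353,0.0035,0.087],[-0.0,0.0,0.2,-0.0159,0.0356,0.0034,0.087],[-0.0,0.0,0.2,-0.0151,0.036,0.0035,0.087],[-0.0,0.0,0.19,-0.0144,0.0362,0.0034,0.087],[-0.0,0.0,0.2,-0.0136,0.0365,0.0035,0.087],[-0.0,0.0,0.2,-0.0128,0.0368,0.0034,0.087]] [0.47826682 0.14049432 0.32004069]
```

```bash
python3 -m handwheel '[[[0.01,0.01,0.2,-0.0201,0.0334,0.0035,0.087],[0,0,0.2,-0.0194,0.0338,0.0035,0.087],[0,0,0.2,-0.0188,0.0341,0.0035,0.087],[0,0,0.2,-0.018,0.0346,0.0035,0.087],[0,0,0.2,-0.0173,0.035,0.0035,0.087],[0,0,0.2,-0.0165,0.0353,0.0035,0.087],[0,0,0.2,-0.016,0.0356,0.0035,0.087],[0,0,0.2,-0.015,0.036,0.0035,0.087],[0,0,0.2,-0.0144,0.0362,0.0035,0.087],[0,0,0.2,-0.0136,0.0365,0.0035,0.087],[0,0,0.18,-0.0128,0.0368,0.003,0.087],[0,0,0,0,0,0,0.087]]]'
python3 - <<'E'
from plan import *
A=onplane
rows([([.4783,.1405,.2435],np.radians(92.3))],.087)
for n,(x0,y0) in {"scene":(250,60),"top":(180,180)}.items():
    im=cams.capture(n); cv2.imwrite(f"pics/{n}1.png",cv2.resize(im[y0:y0+120,x0:x0+100,::-1],None,fx=4,fy=4))
a,b=cv2.imread("pics/scene1.png"),cv2.imread("pics/top1.png"); cv2.imwrite("pics/c1.png",np.hstack([a,b]))
E
```

```text
time_s: 2.5
tcp_pos: [0.4807, 0.139, 0.3175]
ee_rot: [[-0.999, -0.035, -0.004], [-0.035, 0.999, -0.002], [0.004, -0.002, -1.0]]
wrist_force: [1.0, -0.4, -0.4]
gripper_width: 0.997
gripper_force: 0.0
[[-0.02,-0.03,-0.05,0.002,0.0017,0.074,0.087]] [0.47834587 0.14047994 0.24353983]
```

View pics/c1.png

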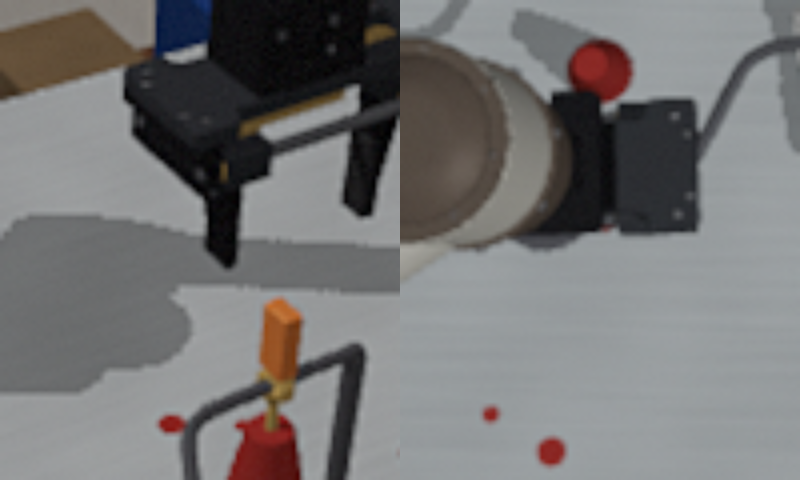

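The tab at scene (282,305) in the crop sits midway below the open fingertips (228,265) and (362,215), so I'll descend.

```bash
python3 -m handwheel '[[[-0.02,-0.03,-0.05,0.002,0.0015,0.02,0.087],[0,0,0,0,0,0.02,0.087],[0,0,0,0,0,0.02,0.087],[0,0,0,0,0,0.014,0.087],[0,0,0,0,0,0,0.087],[0,0,0,0,0,0,0.087]]]'
python3 -c "
from plan import *
rows([([.4783,.1405,.2425],np.radians(92.3))],.087)"
```

```text
time_s: 3.2
tcp_pos: [0.4783, 0.1368, 0.2463]
ee_rot: [[-0.999, -0.037, 0.003], [-0.037, 0.999, 0.001], [-0.003, 0.001, -1.0]]
wrist_force: [0.2, 0.3, -0.2]
gripper_width: 1.002
gripper_force: 0.0
[[0.01,0.03,-0.03,-0.0002,0.0037,0.0038,0.087]] [0.47833096 0.14049226 0.24250316]
```

```bash
python3 -m handwheel '[[[0,0.03,0,0,0.0025,0.003,0.087],[0,0,0,0,0,0,0.06],[0,0,0,0,0,0,0.04],[0,0,0,0,0,0,0.025],[0,0,0,0,0,0,0.025],[0,0,0,0,0,0,0.025]]]'
for i in 1 2 3; do python3 -c "
from station import r
s=r.sense();print(s['tcp_pos'],s['wrist_force'],s['gripper_width'])"; done
python3 -m handwheel '[[[0,0,0,0,0,0,0.018],[0,0,0,0,0,0,0.012],[0,0,0,0,0,0,0.005],[0,0,0,0,0,0,0.005],[0,0,0,0,0,0,0.005]]]'
python3 -c "
from station import r,cams
import cv2
s=r.sense();print(s['tcp_pos'],s['wrist_force'],s['moment'],s['gripper_width'],s['time_s'])
im=cams.capture('scene');cv2.imwrite('pics/s2.png',cv2.resize(im[80:230,240:400,::-1],None,fx=4,fy=4))"
```

```text
time_s: 3.8
tcp_pos: [0.4779, 0.1403, 0.2427]
ee_rot: [[-0.999, -0.038, -0.001], [-0.038, 0.999, 0.001], [0.001, 0.001, -1.0]]
wrist_force: [-0.4, 0.2, 0.5]
gripper_width: 0.635
gripper_force: 0.0
[0.47792074 0.14032221 0.24269687] [-0.37334479  0.1588969   0.45059633] 0.6345108112401496
[0.47792074 0.14032221 0.24269687] [-0.37334479  0.1588969   0.45059633] 0.6345108112401496
[0.47792074 0.14032221 0.24269687] [-0.37334479  0.1588969   0.45059633] 0.6345108112401496
time_s: 4.3
tcp_pos: [0.4781, 0.1405, 0.2427]
ee_rot: [[-0.999, -0.038, -0.0], [-0.038, 0.999, 0.001], [0.0, 0.001, -1.0]]
wrist_force: [0.8, 2.0, 0.0]
gripper_width: 0.17
gripper_force: 0.8
[0.47807784 0.14050663 0.2427284 ] [0.83135255 1.97339631 0.00577851] [ 0.19887032 -0.07250247 -0.01170263] 0.17011506695806466 4.3
```

View pics/s2.png

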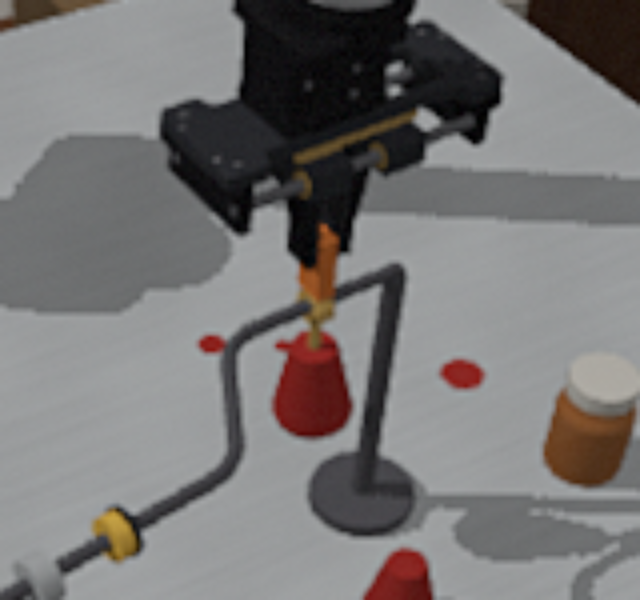

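The fingers straddle the tab at crop (320,245). I'll close fully, then lift about 1.5 mm.

```bash
python3 -m handwheel '[[[0,0,0,0,0,0,0.005],[0,0,0,0,0,0,0.005],[0,0,0,0,0,0,0.005]]]'; python3 -m handwheel '[[[0,0,0,0,0,-0.0015,0.005],[0,0,0,0,0,0,0.005],[0,0,0,0,0,0,0.005]]]'
cat > nxt.py <<'E'
# usage: nxt.py s0 s1 n dx dy : rail rows from arclength s0 to s1(mm) in n rows; corrections via lateral offset in m (left of heading)
import sys
from plan import *
s0,s1,n=float(sys.argv[1]),float(sys.argv[2]),int(sys.argv[3])
C,H=rail(np.load("p.npy")[:4]); L=np.r_[0,np.cumsum(np.linalg.norm(np.diff(C[:,:2],axis=0),axis=1))]*1e3
Hu=np.unwrap(H)
def at(s):
    # heading smoothed over collar length
    x,y=np.interp(s,L,C[:,0]),np.interp(s,L,C[:,1]); f=lambda t:np.interp(t,L,Hu)
    return np.array([x,y,0]),np.mean([f(s+k) for k in(-5,0,5)])
p0,h0=at(s0); w=[]
for k in range(1,n+1):
    p,h=at(s0+(s1-s0)*k/n); w.append((p,h+np.pi))
rows(w,.005,p0,tool(h0+np.pi))
st=r.sense(); i=((C[:,:2]-st["tcp_pos"][:2])**2).sum(1).argmin(); h=Hu[i]
d=st["tcp_pos"][:2]-C[i,:2]; t=np.array([np.cos(h),np.sin(h)]); l=np.array([-t[1],t[0]])
F=st["wrist_force"]; 
print("s",L[i].round(1),"lat mm",(d@l*1e3).round(2),"z",st["tcp_pos"][2].round(4),"F along,left,z",(F[:2]@t).round(1),(F[:2]@l).round(1),F[2].round(1),"t",st["time_s"],
 "yaw err",np.degrees((np.arctan2(st["ee_rot"][1,1],st["ee_rot"][0,1])-h-np.pi+np.pi)%(2*np.pi)-np.pi).round(1), "M",st["moment"].round(2))
E
python3 nxt.py 65 100 7
```

```text
time_s: 4.65
tcp_pos: [0.4782, 0.1403, 0.2428]
ee_rot: [[-0.999, -0.038, -0.0], [-0.038, 0.999, 0.001], [0.0, 0.001, -1.0]]
wrist_force: [-0.3, 0.8, 0.6]
gripper_width: 0.158
gripper_force: 29.8
time_s: 4.95
tcp_pos: [0.4774, 0.14, 0.2434]
ee_rot: [[-0.999, -0.038, -0.003], [-0.038, 0.999, 0.0], [0.002, 0.0, -1.0]]
wrist_force: [0.5, 0.5, -2.9]
gripper_width: 0.157
gripper_force: 29.8
[[0.0,0.0,0.0,-0.0,-0.005,0.0,0.005],[0.0,0.0,0.0,-0.0,-0.005,0.0,0.005],[0.0,0.0,0.0,-0.0,-0.005,0.0,0.005],[0.0,0.0,0.0,-0.0,-0.005,0.0,0.005],[0.0,0.0,0.0,-0.0,-0.005,0.0,0.005],[0.0,0.0,0.0,-0.0,-0.005,0.0,0.005],[0.0,0.0,0.0,-0.0,-0.005,0.0,0.005]] [0.47962045 0.10554012 0.        ]
s 66.0 lat mm -0.88 z 0.2434 F along,left,z -0.5 0.5 -2.9 t 4.95 yaw err -0.1 M [-0.03  0.01 -0.02]
```

```bash
python3 -m handwheel '[[[0,0,0,0,-0.005,0,0.005],[0,0,0,0,-0.005,0,0.005],[0,0,0,0,-0.005,0,0.005],[0,0,0,0,-0.005,0,0.005],[0,0,0,0,-0.005,0,0.005],[0,0,0,0,-0.005,0,0.005],[0,0,0,0,0,0,0.005]]]'
python3 nxt.py 96 120 6
```

```text
time_s: 5.65
tcp_pos: [0.479, 0.1096, 0.2441]
ee_rot: [[-0.999, -0.037, -0.001], [-0.037, 0.999, 0.001], [0.001, 0.001, -1.0]]
wrist_force: [-0.3, 0.4, -1.1]
gripper_width: 0.158
gripper_force: 29.8
[[0.0,0.0,0.0,-0.0,-0.004,0.0,0.005],[0.0,0.0,0.0,-0.0,-0.004,0.0,0.005],[0.0,0.0,-0.24,-0.0,-0.004,0.0,0.005],[0.0,0.0,-0.48,0.0001,-0.004,0.0,0.005],[0.0,0.0,-0.71,-0.0001,-0.004,0.0,0.005],[0.0,0.0,-0.96,-0.0002,-0.004,0.0,0.005]] [0.4816127  0.08569623 0.        ]
s 96.0 lat mm -0.48 z 0.2441 F along,left,z -0.4 -0.3 -1.1 t 5.65 yaw err -0.2 M [-0.04 -0.07  0.  ]
```

```bash
python3 -m handwheel '[[[0,0,0,0,-0.004,0,0.005],[0,0,0,0,-0.004,0,0.005],[0,0,-0.24,0,-0.004,0,0.005],[0,0,-0.48,0.0001,-0.004,0,0.005],[0,0,-0.71,-0.0001,-0.004,0,0.005],[0,0,-0.96,-0.0002,-0.004,0,0.005],[0,0,0,0,0,0,0.005]]]'
python3 nxt.py 120 136 5
```

```text
time_s: 6.35
tcp_pos: [0.4816, 0.0862, 0.2443]
ee_rot: [[-0.959, -0.284, 0.0], [-0.284, 0.959, 0.001], [-0.001, 0.001, -1.0]]
wrist_force: [0.5, 0.4, -2.0]
gripper_width: 0.157
gripper_force: 29.8
[[0.0,0.0,-0.76,-0.0001,-0.0032,0.0,0.005],[0.0,0.0,-0.77,-0.0002,-0.0032,0.0,0.005],[0.0,0.0,-0.76,-0.0001,-0.0032,0.0,0.005],[0.0,0.0,-0.77,-0.0001,-0.0032,0.0,0.005],[0.0,0.0,-0.76,-0.0001,-0.0032,0.0,0.005]] [0.48911628 0.07164736 0.        ]
s 120.0 lat mm 0.1 z 0.2443 F along,left,z -0.2 0.5 -2.0 t 6.35 yaw err -0.1 M [ 0.05 -0.32  0.05]
```

```bash
python3 -m handwheel '[[[0,0,-0.76,-0.0001,-0.0032,0,0.005],[0,0,-0.77,-0.0001,-0.0032,0,0.005],[0,0,-0.76,-0.0001,-0.0032,0,0.005],[0,0,-0.77,-0.0001,-0.0032,0,0.005],[0,0,-0.76,-0.0001,-0.0032,0,0.005],[0,0,0,0,0,0,0.005]]]'
python3 nxt.py 136 168 8
```

```text
time_s: 6.95
tcp_pos: [0.4894, 0.0729, 0.2443]
ee_rot: [[-0.774, -0.633, 0.001], [-0.633, 0.774, 0.002], [-0.002, 0.001, -1.0]]
wrist_force: [1.3, 2.1, -2.7]
gripper_width: 0.16
gripper_force: 29.8
[[0.0,0.0,-0.95,-0.0002,-0.004,0.0,0.005],[0.0,0.0,-0.96,-0.0002,-0.004,0.0,0.005],[0.0,0.0,-0.87,-0.0002,-0.004,0.0,0.005],[0.0,0.0,-0.62,-0.0002,-0.004,0.0,0.005],[0.0,0.0,-0.32,-0.0002,-0.004,0.0,0.005],[0.0,0.0,-0.07,-0.0,-0.004,0.0,0.005],[0.0,0.0,-0.0,-0.0,-0.004,0.0,0.005],[0.0,0.0,-0.0,-0.0,-0.004,0.0,0.005]] [0.51566354 0.05419538 0.        ]
s 134.9 lat mm 0.97 z 0.2443 F along,left,z -0.8 2.3 -2.7 t 6.95 yaw err 1.3 M [ 0.58 -0.59 -0.06]
```

```bash
python3 -m handwheel '[[[0,0,-0.95,-0.0006,-0.004,0,0.005],[0,0,-0.96,-0.0006,-0.004,0,0.005],[0,0,-0.87,-0.0002,-0.004,0,0.005],[0,0,-0.62,-0.0002,-0.004,0,0.005],[0,0,-0.32,-0.0002,-0.004,0,0.005],[0,0,-0.07,0,-0.004,0,0.005],[0,0,0,0,0,0,0.005]]]'
python3 nxt.py 160 195 7
```

```text
time_s: 7.65
tcp_pos: [0.5091, 0.0595, 0.244]
ee_rot: [[-0.469, -0.883, 0.0], [-0.883, 0.469, 0.002], [-0.001, 0.001, -1.0]]
wrist_force: [1.1, 2.8, -3.3]
gripper_width: 0.159
gripper_force: 29.8
[[0.0,0.0,0.0,0.0,-0.005,0.0,0.005],[0.0,0.0,0.0,0.0,-0.005,0.0,0.005],[0.0,0.0,0.0,0.0,-0.005,0.0,0.005],[0.0,0.0,0.0,0.0,-0.005,0.0,0.005],[0.0,0.0,0.0,0.0,-0.005,0.0,0.005],[0.0,0.0,0.0,0.0,-0.005,0.0,0.005],[0.0,0.0,0.0,0.0,-0.005,0.0,0.005]] [0.53956173 0.04169101 0.        ]
s 159.9 lat mm 1.64 z 0.244 F along,left,z -0.3 3.0 -3.3 t 7.65 yaw err -0.3 M [ 1.02 -0.37 -0.06]
```

```bash
python3 -m handwheel '[[[0,0,0,-0.0006,-0.004,0,0.005],[0,0,0,-0.0006,-0.004,0,0.005],[0,0,0,0,-0.005,0,0.005],[0,0,0,0,-0.005,0,0.005],[0,0,0,0,0,0,0.005]]]'
python3 nxt.py 178 202 5
```

```text
time_s: 8.15
tcp_pos: [0.5259, 0.0512, 0.2439]
ee_rot: [[-0.468, -0.884, -0.0], [-0.884, 0.468, 0.0], [-0.0, 0.0, -1.0]]
wrist_force: [1.5, 0.9, -2.2]
gripper_width: 0.155
gripper_force: 29.8
[[0.0,0.0,0.0,0.0,-0.0048,0.0,0.005],[0.0,0.0,0.0,0.0,-0.0048,0.0,0.005],[0.0,0.0,0.0,0.0,-0.0048,0.0,0.005],[0.0,0.0,0.0,0.0,-0.0048,0.0,0.005],[0.0,0.0,0.0,0.0,-0.0048,0.0,0.005]] [0.54575919 0.03843655 0.        ]
s 178.9 lat mm 2.07 z 0.2439 F along,left,z 0.9 1.5 -2.2 t 8.15 yaw err -0.2 M [ 0.35 -0.44 -0.  ]
```

```bash
python3 -m handwheel '[[[0,0,0,-0.0005,-0.0048,0,0.005],[0,0,0,0,-0.0048,0,0.005],[0,0,0,0,-0.0048,0,0.005],[0,0,0,0,-0.0048,0,0.005],[0,0,0,0,-0.003,0,0.005],[0,0,0,0,0,0,0.005]]]'
python3 nxt.py 201 224 6
```

```text
time_s: 8.75
tcp_pos: [0.5453, 0.0414, 0.2439]
ee_rot: [[-0.467, -0.884, -0.001], [-0.884, 0.467, 0.0], [0.0, 0.001, -1.0]]
wrist_force: [0.6, 0.7, -1.9]
gripper_width: 0.158
gripper_force: 29.8
[[0.0,0.0,0.0,0.0,-0.0038,0.0,0.005],[0.0,0.0,-0.18,0.0,-0.0039,0.0,0.005],[0.0,0.0,0.03,0.0,-0.0038,0.0,0.005],[0.0,0.0,0.47,-0.0001,-0.0038,0.0,0.005],[0.0,0.0,0.69,0.0001,-0.0039,0.0,0.005],[0.0,0.0,0.92,0.0002,-0.0038,0.0,0.005]] [0.56491345 0.02770112 0.        ]
s 199.9 lat mm 2.36 z 0.2439 F along,left,z 0.2 0.9 -1.9 t 8.75 yaw err -0.2 M [ 0.11 -0.14  0.  ]
```

```bash
python3 -m handwheel '[[[0,0,0,0,-0.0038,0,0.005],[0,0,-0.18,0,-0.0039,0,0.005],[0,0,0,0,-0.0038,0,0.005],[0,0,0.47,-0.0001,-0.0038,0,0.005],[0,0,0,0,0,0,0.005]]]'
python3 nxt.py 216 234 5
```

```text
time_s: 9.25
tcp_pos: [0.5589, 0.0345, 0.2438]
ee_rot: [[-0.494, -0.87, -0.001], [-0.87, 0.494, 0.0], [0.0, 0.001, -1.0]]
wrist_force: [0.5, 0.7, -3.2]
gripper_width: 0.158
gripper_force: 29.8
[[0.0,0.0,0.5,0.0,-0.0036,0.0,0.005],[0.0,0.0,0.86,0.0002,-0.0036,0.0,0.005],[0.0,0.0,0.86,0.0002,-0.0036,0.0,0.005],[0.0,0.0,0.86,0.0001,-0.0036,0.0,0.005],[0.0,0.0,0.86,0.0002,-0.0036,0.0,0.005]] [0.57177469 0.02044117 0.        ]
s 215.9 lat mm 2.43 z 0.2438 F along,left,z 0.1 0.9 -3.2 t 9.25 yaw err -2.0 M [-0.01 -0.11  0.  ]
```

```bash
python3 -m handwheel '[[[0,0,0.4,0,-0.0036,0,0.005],[0,0,0.8,0.0002,-0.0036,0,0.005],[0,0,0.86,0.0002,-0.0036,0,0.005],[0,0,0,0,0,0,0.005]]]'
python3 nxt.py 227 245 5
```

```text
time_s: 9.65
tcp_pos: [0.5674, 0.0284, 0.2437]
ee_rot: [[-0.668, -0.744, -0.001], [-0.744, 0.668, 0.0], [0.0, 0.001, -1.0]]
wrist_force: [0.6, -0.7, -2.7]
gripper_width: 0.162
gripper_force: 29.8
[[0.0,0.0,0.86,0.0002,-0.0036,0.0,0.005],[0.0,0.0,0.86,0.0001,-0.0036,0.0,0.005],[0.0,0.0,0.86,0.0002,-0.0036,0.0,0.005],[0.0,0.0,0.86,0.0002,-0.0036,0.0,0.005],[0.0,0.0,0.86,0.0001,-0.0036,0.0,0.005]] [0.57703362 0.01081267 0.        ]
s 225.9 lat mm 2.12 z 0.2437 F along,left,z 0.9 -0.1 -2.7 t 9.65 yaw err 0.0 M [-0.07  0.    0.03]
```

```bash
python3 -m handwheel '[[[0,0,0.86,0.0002,-0.0036,0,0.005],[0,0,0.86,0.0002,-0.0036,0,0.005],[0,0,0.86,0.0002,-0.0036,0,0.005],[0,0,0,0,0,0,0.005]]]'
python3 nxt.py 237 261 6
```

```text
time_s: 10.05
tcp_pos: [0.5741, 0.0202, 0.2438]
ee_rot: [[-0.841, -0.54, -0.001], [-0.54, 0.841, 0.001], [0.001, 0.001, -1.0]]
wrist_force: [0.2, -0.0, -2.6]
gripper_width: 0.155
gripper_force: 29.8
[[0.0,0.0,0.95,0.0002,-0.004,0.0,0.005],[0.0,0.0,0.96,0.0002,-0.004,0.0,0.005],[0.0,0.0,0.94,0.0002,-0.004,0.0,0.005],[0.0,0.0,0.63,0.0002,-0.004,0.0,0.005],[0.0,0.0,0.38,0.0002,-0.004,0.0,0.005],[0.0,0.0,0.14,0.0001,-0.004,0.0,0.005]] [ 0.58018812 -0.0048342   0.        ]
s 235.8 lat mm 1.75 z 0.2438 F along,left,z 0.1 0.1 -2.6 t 10.05 yaw err -1.1 M [-0.02  0.01  0.04]
```

```bash
python3 -m handwheel '[[[0,0,0.95,0.0002,-0.004,0,0.005],[0,0,0.96,0.0002,-0.004,0,0.005],[0,0,0.94,0.0002,-0.004,0,0.005],[0,0,0.75,0.0002,-0.004,0,0.005],[0,0,0,0,0,0,0.005]]]'
python3 nxt.py 253 273 5
```

```text
time_s: 10.55
tcp_pos: [0.5797, 0.0054, 0.2438]
ee_rot: [[-0.981, -0.193, -0.001], [-0.193, 0.981, 0.001], [0.001, 0.001, -1.0]]
wrist_force: [0.0, 0.2, -2.3]
gripper_width: 0.158
gripper_force: 29.8
[[0.0,0.0,0.38,0.0002,-0.004,0.0,0.005],[0.0,0.0,0.14,0.0001,-0.004,0.0,0.005],[0.0,0.0,0.0,-0.0,-0.004,0.0,0.005],[0.0,0.0,0.0,-0.0,-0.004,0.0,0.005],[0.0,0.0,0.0,-0.0,-0.004,0.0,0.005]] [ 0.58185451 -0.01669266  0.        ]
s 250.8 lat mm 1.08 z 0.2438 F along,left,z -0.2 0.1 -2.3 t 10.55 yaw err -1.2 M [-0.05 -0.01  0.01]
```

```bash
python3 -m handwheel '[[[0,0,0.35,0.0002,-0.004,0,0.005],[0,0,0.14,0.0001,-0.004,0,0.005],[0,0,0,0,-0.005,0,0.005],[0,0,0,0,-0.005,0,0.005],[0,0,0,0,-0.005,0,0.005],[0,0,0,0,-0.005,0,0.005],[0,0,0,0,0,0,0.005]]]'
python3 nxt.py 280 295 3|tail -1
```

```text
time_s: 11.25
tcp_pos: [0.5839, -0.0229, 0.2438]
ee_rot: [[-0.99, -0.139, -0.001], [-0.139, 0.99, 0.001], [0.001, 0.001, -1.0]]
wrist_force: [0.6, -0.2, -2.5]
gripper_width: 0.158
gripper_force: 29.8
s 279.8 lat mm 1.09 z 0.2438 F along,left,z 0.2 0.6 -2.5 t 11.25 yaw err -0.1 M [ 0.04 -0.04 -0.04]
```

```bash
python3 -m handwheel '[[[0,0,0,-0.0003,-0.005,0,0.005],[0,0,0,0,-0.005,0,0.005],[0,0,0,0,-0.005,0,0.005],[0,0,0,0,-0.003,0,0.005],[0,0,0,0,0,0,0.005]]]'
python3 nxt.py 280 295 3|tail -1
python3 -m handwheel '[[[0,0,0,0,-0.003,0,0.005],[0,0,0,0,-0.003,0,0.005],[0,0,0,0,-0.003,0,0.005],[0,0,0,0,-0.003,0,0.005],[0,0,0,0,-0.003,0,0.005]]]'
python3 nxt.py 280 295 3|tail -1
```

```text
time_s: 11.75
tcp_pos: [0.5867, -0.0404, 0.2438]
ee_rot: [[-0.99, -0.139, -0.001], [-0.139, 0.99, 0.001], [0.001, 0.001, -1.0]]
wrist_force: [0.2, 0.4, -2.5]
gripper_width: 0.159
gripper_force: 29.8
s 296.8 lat mm 1.38 z 0.2438 F along,left,z -0.3 0.3 -2.5 t 11.75 yaw err -0.1 M [-0.03 -0.02  0.02]
time_s: 12.25
tcp_pos: [0.5888, -0.0542, 0.2439]
ee_rot: [[-0.99, -0.14, -0.001], [-0.14, 0.99, 0.002], [0.0, 0.002, -1.0]]
wrist_force: [-1.9, 3.8, -1.2]
gripper_width: 0.155
gripper_force: 29.9
s 310.8 lat mm 1.55 z 0.2439 F along,left,z -4.0 -1.4 -1.2 t 12.25 yaw err -0.0 M [ 1.4   0.29 -0.05]
```

```bash
python3 -m handwheel '[[[0,0,0,0.0004,-0.003,0,0.005],[0,0,0,0,-0.003,0,0.005],[0,0,0,0,-0.003,0,0.005],[0,0,0,0,-0.003,0,0.005],[0,0,0,0,-0.003,0,0.005],[0,0,0,0,-0.003,0,0.005]]]'
python3 nxt.py 280 295 3|tail -1
```

```text
time_s: 12.85
tcp_pos: [0.5912, -0.0729, 0.2439]
ee_rot: [[-0.99, -0.14, 0.0], [-0.14, 0.99, 0.001], [-0.0, 0.001, -1.0]]
wrist_force: [0.3, 4.6, -2.4]
gripper_width: 0.155
gripper_force: 29.9
s 329.8 lat mm 1.36 z 0.2439 F along,left,z -4.5 0.9 -2.4 t 12.85 yaw err -0.0 M [ 1.51 -0.38 -0.01]
```

```bash
python3 -m handwheel '[[[0,0,0,0,-0.002,0,0.005],[0,0,0,0,-0.002,0,0.005],[0,0,0,0,-0.002,0,0.005],[0,0,0,0,-0.001,0,0.005]]]'
python3 nxt.py 280 295 3|tail -1
python3 -m handwheel '[[[0,0,0,0,-0.001,0,0.005],[0,0,0,0,-0.001,0,0.005]]]'
python3 nxt.py 280 295 3|tail -1
```

```text
time_s: 13.25
tcp_pos: [0.5921, -0.0798, 0.2439]
ee_rot: [[-0.99, -0.14, -0.0], [-0.14, 0.99, 0.001], [0.0, 0.001, -1.0]]
wrist_force: [0.8, 4.2, -1.8]
gripper_width: 0.156
gripper_force: 29.9
s 336.8 lat mm 1.23 z 0.2439 F along,left,z -4.1 1.4 -1.8 t 13.25 yaw err -0.0 M [ 1.44 -0.61 -0.04]
time_s: 13.45
tcp_pos: [0.5921, -0.0817, 0.2439]
ee_rot: [[-0.99, -0.14, -0.001], [-0.14, 0.99, 0.001], [0.001, 0.001, -1.0]]
wrist_force: [0.6, 5.3, -1.3]
gripper_width: 0.162
gripper_force: 29.9
s 338.8 lat mm 1.02 z 0.2439 F along,left,z -5.2 1.3 -1.3 t 13.45 yaw err -0.0 M [ 1.49 -0.59 -0.01]
```

```bash
python3 -m handwheel '[[[0,0,0,-0.0004,-0.0007,0,0.005],[0,0,0,0,-0.0007,0,0.005]]]'
python3 nxt.py 280 295 3|tail -1
python3 -m handwheel '[[[0,0,0,0,-0.0007,0,0.005],[0,0,0,0,-0.0007,0,0.005]]]'
python3 nxt.py 280 295 3|tail -1
```

```text
time_s: 13.65
tcp_pos: [0.5925, -0.0831, 0.2438]
ee_rot: [[-0.99, -0.14, -0.001], [-0.14, 0.99, 0.001], [0.001, 0.001, -1.0]]
wrist_force: [0.2, 4.8, -0.0]
gripper_width: 0.157
gripper_force: 29.9
s 339.8 lat mm 1.16 z 0.2438 F along,left,z -4.7 0.8 -0.0 t 13.65 yaw err -0.0 M [ 1.36 -0.28 -0.  ]
time_s: 13.85
tcp_pos: [0.5927, -0.0845, 0.2438]
ee_rot: [[-0.99, -0.14, -0.001], [-0.14, 0.99, 0.001], [0.001, 0.001, -1.0]]
wrist_force: [0.6, 4.2, -0.4]
gripper_width: 0.155
gripper_force: 29.9
s 341.8 lat mm 1.19 z 0.2438 F along,left,z -4.1 1.2 -0.4 t 13.85 yaw err -0.0 M [ 1.41 -0.18 -0.  ]
```

```bash
python3 -m handwheel '[[[0,0,0,-0.0003,-0.0006,-0.0003,0.005],[0,0,0,0,-0.0006,0,0.005]]]'
python3 nxt.py 280 295 3|tail -1
python3 -m handwheel '[[[0,0,0,0,-0.0006,0,0.005],[0,0,0,0,-0.0006,0,0.005]]]'
python3 nxt.py 280 295 3|tail -1
```

```text
time_s: 14.05
tcp_pos: [0.5929, -0.0854, 0.2439]
ee_rot: [[-0.99, -0.14, -0.002], [-0.14, 0.99, 0.001], [0.002, 0.001, -1.0]]
wrist_force: [-0.9, 5.7, -0.8]
gripper_width: 0.158
gripper_force: 29.9
s 342.8 lat mm 1.3 z 0.2439 F along,left,z -5.8 -0.1 -0.8 t 14.05 yaw err -0.0 M [2.03 0.13 0.  ]
time_s: 14.25
tcp_pos: [0.593, -0.0857, 0.2439]
ee_rot: [[-0.99, -0.14, -0.002], [-0.14, 0.99, 0.003], [0.002, 0.003, -1.0]]
wrist_force: [-0.7, 7.8, 0.2]
gripper_width: 0.157
gripper_force: 30.0
s 342.8 lat mm 1.31 z 0.2439 F along,left,z -7.9 0.4 0.2 t 14.25 yaw err -0.0 M [ 2.78  0.35 -0.05]
```

```bash
python3 -m handwheel '[[[0,0,0,0,-0.0007,0,0.005],[0,0,0,0,0,0,0.005]]]'
python3 nxt.py 280 295 3|tail -1
```

```text
time_s: 14.45
tcp_pos: [0.5931, -0.0858, 0.2439]
ee_rot: [[-0.99, -0.14, -0.002], [-0.14, 0.99, 0.004], [0.002, 0.004, -1.0]]
wrist_force: [-2.0, 9.1, 0.5]
gripper_width: 0.161
gripper_force: 30.0
s 342.8 lat mm 1.37 z 0.2439 F along,left,z -9.3 -0.7 0.5 t 14.45 yaw err -0.0 M [ 2.92  0.37 -0.07]
```

```bash
python3 -m handwheel '[[[0,0,0,0.0002,-0.0006,-0.0002,0.005],[0,0,0,0,-0.0005,0,0.005]]]'
python3 nxt.py 280 295 3|tail -1
python3 -m handwheel '[[[0,0,0,0,0,0,0.005]]]'
python3 nxt.py 280 295 3|tail -1
```

```text
time_s: 14.65
tcp_pos: [0.5931, -0.0861, 0.2439]
ee_rot: [[-0.99, -0.14, -0.002], [-0.14, 0.99, 0.005], [0.001, 0.005, -1.0]]
wrist_force: [-1.3, 11.6, 0.3]
gripper_width: 0.159
gripper_force: 30.2
s 343.8 lat mm 1.33 z 0.2439 F along,left,z -11.7 0.3 0.3 t 14.65 yaw err -0.0 M [3.93 0.46 0.02]
time_s: 14.75
tcp_pos: [0.5931, -0.0861, 0.244]
ee_rot: [[-0.99, -0.14, -0.002], [-0.14, 0.99, 0.005], [0.001, 0.005, -1.0]]
wrist_force: [-1.4, 11.1, 0.6]
gripper_width: 0.157
gripper_force: 30.2
s 342.8 lat mm 1.31 z 0.244 F along,left,z -11.2 0.2 0.6 t 14.75 yaw err -0.0 M [ 3.65  0.43 -0.01]
```

```bash
python3 -m handwheel '[[[0,0,0,0,-0.0003,0,0.005],[0,0,0,0,0,0,0.005],[0,0,0,0,0,0,0.005],[0,0,0,0,0,0,0.005]]]'
python3 nxt.py 280 295 3|tail -1
python3 -m handwheel '[[[0,0,0,0,0,0,0.005],[0,0,0,0,0,0,0.005],[0,0,0,0,0,0,0.005],[0,0,0,0,0,0,0.005],[0,0,0,0,0,0,0.005]]]'
python3 nxt.py 280 295 3|tail -1
python3 -c "
from station import cams
import cv2
im=cams.capture('scene');cv2.imwrite('pics/s3.png',cv2.resize(im[130:270,190:340,::-1],None,fx=4,fy=4))"
```

```text
time_s: 15.15
tcp_pos: [0.5931, -0.0862, 0.244]
ee_rot: [[-0.99, -0.141, -0.002], [-0.141, 0.99, 0.005], [0.001, 0.005, -1.0]]
wrist_force: [-1.7, 11.4, 0.7]
gripper_width: 0.159
gripper_force: 30.2
s 343.8 lat mm 1.31 z 0.244 F along,left,z -11.6 -0.1 0.7 t 15.15 yaw err 0.0 M [ 3.88  0.53 -0.  ]
time_s: 15.65
tcp_pos: [0.5931, -0.0861, 0.2439]
ee_rot: [[-0.99, -0.141, -0.002], [-0.141, 0.99, 0.005], [0.001, 0.005, -1.0]]
wrist_force: [-1.5, 11.4, -0.4]
gripper_width: 0.159
gripper_force: 30.2
s 343.8 lat mm 1.32 z 0.2439 F along,left,z -11.4 0.1 -0.4 t 15.65 yaw err 0.0 M [ 3.86  0.44 -0.06]
```

View pics/s3.png

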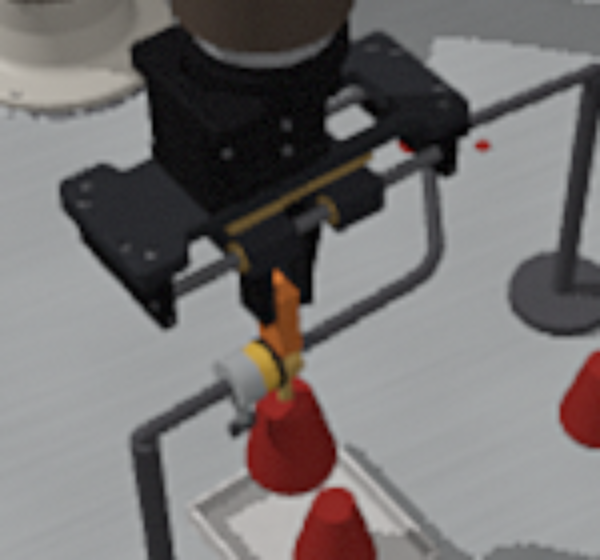

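The picture shows the sleeve hard against the clamp at (245,370), with the collar against its black face at (285,365). I'll push slightly more, hold, then ease off to about 2 N before letting go.

```bash
python3 -m handwheel '[[[0,0,0,0,-0.0003,0,0.005],[0,0,0,0,0,0,0.005],[0,0,0,0,0,0,0.005],[0,0,0,0,0,0,0.005],[0,0,0,0,0,0,0.005],[0,0,0,0,0,0,0.005],[0,0,0,0,0,0,0.005],[0,0,0,0,0,0,0.005]]]'
python3 nxt.py 280 295 3|tail -1
python3 -m handwheel '[[[0,0,0,0,0.0008,0,0.005],[0,0,0,0,0.0008,0,0.005],[0,0,0,0,0.0005,0,0.005],[0,0,0,0,0,0,0.005]]]'
python3 nxt.py 280 295 3|tail -1
```

```text
time_s: 16.5
tcp_pos: [0.5931, -0.0862, 0.244]
ee_rot: [[-0.99, -0.141, -0.002], [-0.141, 0.99, 0.005], [0.001, 0.006, -1.0]]
wrist_force: [-1.2, 11.6, 0.4]
gripper_width: 0.159
gripper_force: 30.2
s 343.8 lat mm 1.34 z 0.244 F along,left,z -11.6 0.5 0.4 t 16.5 yaw err 0.0 M [ 4.04  0.5  -0.  ]
time_s: 16.9
tcp_pos: [0.5929, -0.0857, 0.2439]
ee_rot: [[-0.99, -0.14, -0.002], [-0.14, 0.99, 0.003], [0.002, 0.003, -1.0]]
wrist_force: [-0.4, 8.6, -0.2]
gripper_width: 0.156
gripper_force: 30.0
s 342.8 lat mm 1.25 z 0.2439 F along,left,z -8.6 0.9 -0.2 t 16.9 yaw err -0.0 M [2.57 0.15 0.02]
```

```bash
python3 -m handwheel '[[[0,0,0,0,0.0008,0,0.005],[0,0,0,0,0.0006,0.0004,0.005],[0,0,0,0,0,0.0004,0.005],[0,0,0,0,0,0,0.005]]]'
python3 nxt.py 280 295 3|tail -1
```

```text
time_s: 17.3
tcp_pos: [0.593, -0.0854, 0.2438]
ee_rot: [[-0.99, -0.14, -0.001], [-0.14, 0.99, 0.001], [0.001, 0.001, -1.0]]
wrist_force: [-1.3, 4.4, 0.6]
gripper_width: 0.159
gripper_force: 29.9
s 342.8 lat mm 1.32 z 0.2438 F along,left,z -4.5 -0.7 0.6 t 17.3 yaw err -0.0 M [1.83 0.15 0.02]
```

```bash
python3 -m handwheel '[[[0,0,0,0,0.0006,0,0.005],[0,0,0,0,0,0,0.005]]]'
python3 nxt.py 280 295 3|tail -1
python3 -m handwheel '[[[0,0,0,0,0,0,0.02],[0,0,0,0,0,0,0.03],[0,0,0,0,0,0,0.045],[0,0,0,0,0,0,0.06],[0,0,0,0,0,0,0.06]]]'
```

```text
time_s: 17.5
tcp_pos: [0.593, -0.0852, 0.2438]
ee_rot: [[-0.99, -0.14, -0.001], [-0.14, 0.99, 0.0], [0.001, 0.001, -1.0]]
wrist_force: [-1.5, 4.1, -0.2]
gripper_width: 0.158
gripper_force: 29.9
s 342.8 lat mm 1.34 z 0.2438 F along,left,z -4.3 -0.9 -0.2 t 17.5 yaw err -0.0 M [1.43 0.16 0.06]
time_s: 18.0
tcp_pos: [0.5931, -0.0854, 0.2436]
ee_rot: [[-0.99, -0.14, -0.001], [-0.14, 0.99, 0.0], [0.001, 0.0, -1.0]]
wrist_force: [-0.2, -0.6, -0.4]
gripper_width: 0.508
gripper_force: 0.0
```

Released cleanly. Now straight up and look.

```bash
python3 -m handwheel '[[[0,0,0,0,0,-0.01,0.06],[0,0,0,0,0,-0.02,0.06],[0,0,0,0,0,-0.03,0.06],[0,0,0,0,0,-0.04,0.06],[0,0,0,0,0,-0.03,0.06],[0,0,0,0,0,0,0.06],[0,0,0,0,0,0,0.06],[0,0,0,0,0,0,0.06],[0,0,0,0,0,0,0.06],[0,0,0,0,0,0,0.06]]]'
python3 -c "
from station import cams
import cv2
im=cams.capture('scene');cv2.imwrite('pics/s4.png',cv2.resize(im[150:290,190:340,::-1],None,fx=4,fy=4,interpolation=cv2.INTER_CUBIC))"
```

```text
time_s: 19.0
tcp_pos: [0.593, -0.0851, 0.3725]
ee_rot: [[-0.99, -0.14, -0.003], [-0.14, 0.99, 0.001], [0.003, 0.001, -1.0]]
wrist_force: [0.0, -0.2, -0.2]
gripper_width: 0.69
gripper_force: 0.0
```

View pics/s4.png

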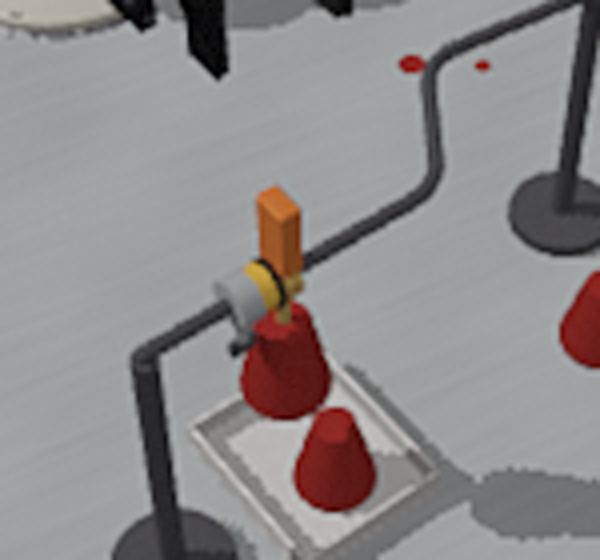

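The carriage hangs upright at (285,285), touching the stop's black face. The sleeve is home against the clamp at (240,295), and the gripper is clear above.

```bash
python3 -c "
from station import r
print(r.finish_job())"
```

```text
the job is handed in; nothing more can be done
None
```

The job is handed in: the carriage hangs against the stop, the sleeve is home on the clamp, it was held there at about 11.5 N at the wrist for over a second, and the gripper is clear; no wrist reading passed 12 N.

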